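# Zero the tray counter and peel off a fresh sample tray

### The job

Start a new batch: first turn the counter's black knob anticlockwise back to its zero stop. Then take the top blue tray by its yellow tab and lift that corner first, so that the tray tips up and peels off the stack while the white trays stay down in the holder. Finish holding the blue tray still and level, centred about 100 mm above the reader's dark green window and touching nothing but the gripper; leave the sample cups and the bottle alone.

Things in the scene. Friction and masses are not known exactly. Their poses are not given: they have to be found in the camera images.
- counter: white counter box, 100 x 100 x 30 mm, fixed to the bench; origin at the centre of its underside, z up. The red zero mark on its dial lies towards its -x axis. It carries the black knob.
- knob_grip (a point): point on the knob's upright axis at the height to grip, 67 mm above the bench. The grip is an upright bar 42 mm long, 14 mm thick, 42 to 74 mm above the bench, with a white line on top at its pointing end; at zero its length lies along the counter's x axis, the white line at the red mark. Grip it across its thickness.
- knob (a joint): knob angle in rad: 0 at the zero stop (a hard stop), growing as it turns clockwise seen from above, up to 2.6: the bar lies along the counter's x axis turned clockwise by this angle. Light friction (0.04 Nm), stays where it is left. Starts between 0.7 and 1.3.
- holder: grey base plate 200 x 160 x 12 mm, fixed to the bench, with low steel corner guides (42 mm high); origin at the centre of its underside, z up. The tray stack stands on it, centred, with the same axes.
- lower (a joint): height in m by which the white trays have risen along the holder's upright guides; 0 when down. They weigh 0.6 kg, with 3 N of friction. Their rim's top lies 55 mm above the bench when down.
- tray: the top tray, blue, 150 (its x) x 110 (its y) mm, rim 4 mm thick, shallow flared pan 18 mm deep below the rim, 0.12 kg (may vary by 25 percent). Origin at the centre of the rim's underside, z up; in the stack it is 55 mm above the bench, resting on the white rim.
- lower_mid (a point): centre of the white trays' rim top. Four sprung orange bumps on the white trays, up to 15 mm over that rim (at tray x,y = 79,-25; 5,59; -79,25; -5,-59 mm), snap over the blue rim: each takes about 7 N to pass, in the first 8 mm of rise there. Pulled straight up, all four hold at once and the white trays may come along; with the blue tray tipped 0.22 rad about its far corner all have let go.
- tab (a point): grip point in the upright yellow tab of the blue tray, at tray x,y,z = 58, 42.5, 28 mm. The tab is a fin at the tray's +x +y corner, 10 mm thick, 26 mm long along the tray's diagonal (36.3 degrees from tray x towards tray y), standing from 4 to 36 mm above the tray's origin. Pinch it across its thickness from above, fingertips just over the rim.
- far_corner (a point): outer corner of the blue rim diagonally across from the tab, at tray x,y,z = -75,-55,0 mm: the tray pivots about it in the peel.
- tray_mid (a point): centre of the blue tray, level with the rim's top (4 mm above the tray's origin).
- reader: white tray reader, 150 x 170 x 40 mm, fixed to the bench; origin at the centre of its underside, z up.
- window (a point): centre of the reader's dark green window (100 x 75 mm), 40 mm above the bench on the reader's top, 20 mm towards the reader's +y from its centre.
- cup_a: loose sample cup with white lid, 62 mm across, 54 mm high, origin at the centre of its underside; leave alone.
- cup_b: another such cup; leave alone.
- bottle: loose white bottle with red cap, 60 mm across, 160 mm high, origin at the centre of its underside; leave alone.
There are look-alikes about, which are no part of the job. Leave any turquoise look-alike of the tray alone. What is shaped like the counter but pink is not meant.

How it is judged (in metres and radians):
On the way, in this order (a step that is already met when the one before it is completed fails the run):
1. the counter knob is back at its zero stop (within 0.06 rad) (value of joint knob below 0.06 rad), for 0.3 s.
2. the tray is tipped up by its tab: the tab is at least 20 mm higher than at the start while the opposite corner is still within 10 mm of its seat (height (world z) of tab above 0.103 m and height (world z) of far_corner below 0.065 m), for 0.1 s.
At the end, for the whole second after the job is handed in: The gripper holds the blue tray still (under 0.03 m/s), level within 0.2 rad, its centre within 35 mm sideways of the window's centre and 50 to 150 mm above it, touching neither reader nor holder; the knob is within 0.08 rad of zero and the white trays are down (within 4 mm) (value of joint knob below 0.08 rad and value of joint lower below 0.004 m and horizontal distance between tray_mid and window below 0.035 m and height (world z) of tray_mid between 0.09 and 0.19 m and angle between tray's own z axis and vertical below 0.2 rad and contact force between tray and the fingers above 1 N and contact force between tray and reader below 0.1 N and contact force between tray and holder below 0.1 N and linear speed of tray below 0.03 m/s); the arm keeps its last pose, push and grip.
It fails at once if the white trays are pulled up with the blue one (more than 15 mm) (value of joint lower above 0.015 m).
It fails at once if a cup or the bottle is shoved (over 30 mm) or tipped (distance of any of cup_a, cup_b, bottle from where it was at the start of the episode above 0.03 m or angle between any of cup_a, cup_b, bottle's own z axis and vertical above 0.5 rad).
It also fails if it takes over 58 s, if anything falls off the work surface, if the arm or the gripper's body presses on something with over 40 N, if the wrist force passes 120 N, or if a joint passes its speed limit or range.

### The arm

A 6-joint arm with a two-finger parallel gripper is mounted at the origin on the work surface. World frame = base frame: x ahead of the robot, y to its left, z up, the work surface at z = 0. Lengths are in m, angles in degrees, forces in N, time in s.
With the tool pointing down it reaches from about 0.375 to 0.75 m from the base axis. Payload 9 kg.
Tool frame: the origin (TCP) lies where the fingers leave the gripper's body, on its centre line; the fingertips stand 73 mm ahead of it and the grasp point (between the pads) lies 54 mm ahead of it (robot.tip_reach is the distance from the TCP to the fingertips, in m); z points along the fingers, y is the line along which they close (so a half turn about z gives the same grasp; the last joint's range is limited). The gripper opens to 85 mm and grips with 20 to 120 N. Pads are 22 mm wide; open, the fingers measure 114 mm over their backs; the gripper's body (76 mm by 85 mm) begins 54 mm behind the grasp point. The pads swing forward as they close: fully open they stand 13 mm farther back than shut.
Start: joints at [55.422, 5.964, 5.575, 89.605, 0, 77.527], TCP at [0.226, 0.556, 0.304] pointing down, gripper open.
Joint ranges: [-171.21, 171.21], [-48.23, 106.86], [-62.78, 66.21], [-105.2, 120.99], [-86.42, 89.51], [-180, 180]. Speed limits (degrees/s): [127.2, 127.2, 147.25, 180, 180, 180].

### API

Orientations are given as [roll, pitch, yaw] about the fixed x, y, z axes, in that order (R = Rz(yaw) Ry(pitch) Rx(roll)).
In Python, from plant import robot gives the robot as it stands. Calls block until the motion is done:
- robot.move_pose(position, orientation): joint-space move of the TCP to a pose.
- robot.line_to(position, vel=0.15, rotation=None, guard=None): straight line of the TCP; rotation=None keeps the orientation; vel is the mean speed in m/s. With guard (N) it stops when the force on the tool has changed by that much, and returns True; else False.
- robot.goto_joints(angles): joint-space move.
- robot.set_gripper(opening): finger opening in m; the grip force is fixed at half the most; returns when the fingers have stopped.
- robot.pause(seconds).
- robot.ik(position, orientation): joint angles nearest the present ones, or None.
- robot.observe(): the state.
- robot.grab_frame(name): name is "side" or "top" or "wrist"; returns the picture (400x640x3 uint8, blue, green, red); there is no depth.
- robot.get_calibration(name): a dict with "vertical_fov" (degrees; the focal length in pixels is half the picture's height over the tangent of half this angle, whatever the lens; pixels are square), "cx", "cy" (the principal point, pixels), "k1" (the pictures are not rectified: a ray, as slopes to the right and down, at radius r is drawn at 1 + k1 r^2 times it, then the intrinsics apply), "rvec" (rotation vector, rad) and "tvec" (3), from world to camera coordinates, as OpenCV has them. Camera axes: x right, y down, z forward; pixel columns grow to the right and rows downward; lengths in m; the calibration is good to about 2 mm. A picture is of the moment at which its call begins: read the wrist's pose just before it. get_calibration takes no time and is no camera call; for the wrist camera it gives the pose at the moment of the call.
A pose or a line that the arm cannot do raises robot.IKError and nothing moves.
- robot.job_done(): hands the job in; it is judged then, once.
The state is a dict: "time": time; "q": joint angles; "qvel": joint speeds; "joint_torque": joint torques, N m; "tool_pos": TCP position; "tcp_rot": TCP orientation; "ft_force": force on the tool from outside, world axes, zero at the start; "torque": the same for the moment, N m; "gripper_width": finger opening in m; "gripper_force": force on a finger pad.
Only numpy, scipy, OpenCV 4.12 (cv2) and the standard library are available. Lean on these libraries where they do the work, as an engineer would, in place of code of your own. Each camera call takes 0.05 s, during which the arm holds its last target. There are 200 camera calls.

## Working session

There is one attempt and no reset: what is moved stays moved. The work goes in short steps, each a Python script; the robot and the scene stay as the last script left them, time stands still between calls to the robot, and variables do not carry over. Pictures are saved under pics/ and viewed, at most 10 in all, crops included, and the job is handed in when it is done.

```bash
mkdir -p pics; ls
cat > h.py <<'E'
import numpy as np, cv2
from plant import robot
def K(c):
    f=200/np.tan(np.radians(c["vertical_fov"])/2)
    return f
def px2w(c,u,v,z):
    f=K(c); d=np.array([(u-c["cx"])/f,(v-c["cy"])/f]); s=d.copy()
    for _ in range(30): s=d/(1+c["k1"]*(s@s))
    R=cv2.Rodrigues(np.array(c["rvec"],float))[0]; t=np.array(c["tvec"],float).ravel()
    o=-R.T@t; r=R.T@np.array([s[0],s[1],1]); return o+r*(z-o[2])/r[2]
def w2px(c,p):
    f=K(c); R=cv2.Rodrigues(np.array(c["rvec"],float))[0]
    q=R@np.array(p,float)+np.array(c["tvec"],float).ravel(); s=q[:2]/q[2]
    s=s*(1+c["k1"]*(s@s)); return np.array([c["cx"],c["cy"]])+f*s
E
python3 - <<'E'
from h import *
for n in ("top","side"):
    im=robot.grab_frame(n); cv2.imwrite(f"pics/{n}0.png",im); cv2.imwrite(f"pics/{n}0b.png",cv2.resize(im,(800,500),interpolation=cv2.INTER_CUBIC))
    print(robot.get_calibration(n))
o=robot.observe();print(o["tool_pos"],o["tcp_rot"],o["time"])
E
```

```text
pics
{'vertical_fov': 50.952671605318095, 'cx': 318.3092335704254, 'cy': 202.15135845695934, 'k1': -0.017036316583844666, 'rvec': array([ 2.16894021, -2.19778233,  0.09312063]), 'tvec': array([0.0946698 , 0.52394846, 1.35687682])}
{'vertical_fov': 53.80755576666222, 'cx': 322.95719770928423, 'cy': 198.81964717096216, 'k1': -0.07066872941896182, 'rvec': array([ 2.11731142, -0.48817434,  0.27521193]), 'tvec': array([-0.43309209,  0.23168239,  0.88841356])}
[0.22565054 0.55572076 0.30321483] [-1.79933812e+02 -1.17353398e-02  1.57894918e+02] 0.1
```

View pics/top0b.png

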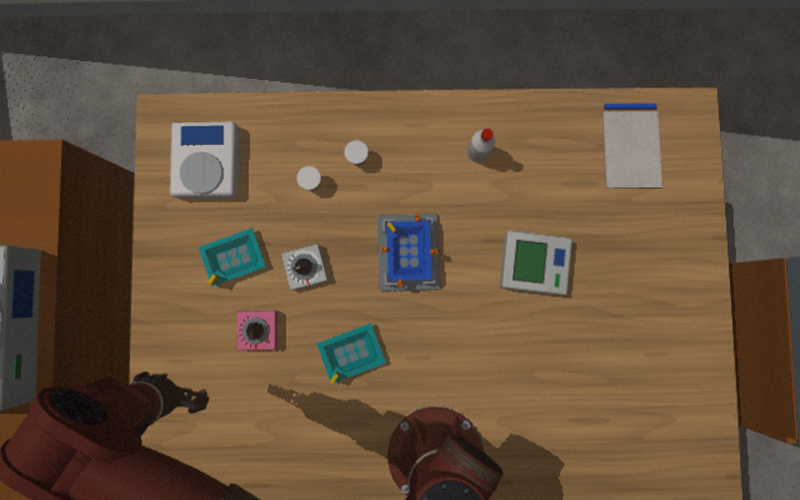

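View pics/side0b.png

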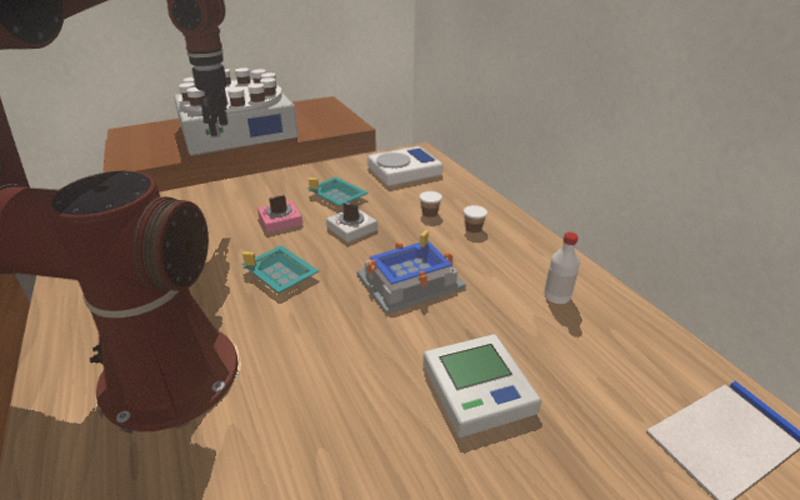

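Top view (800-wide): the white counter is at about (305,267), the blue tray with its yellow tab at (409,252), tab (392,227), and the reader at (537,263), window (529,262). The pink counter and the turquoise trays are decoys. I'll enlarge the top crops next.

Run:
```python
import cv2,numpy as np
im=cv2.imread("pics/top0.png")
a=im[190:238,220:268]; b=im[165:237,296:356]; c=im[178:242,396:464]
f=lambda x,s:cv2.resize(x,None,fx=s,fy=s,interpolation=cv2.INTER_CUBIC)
def grid(x,u0,v0,s):
    y=f(x,s)
    for u in range(u0,u0+x.shape[1]):
        if u%10==0: cv2.line(y,(int((u-u0+.5)*s),0),(int((u-u0+.5)*s),6),(0,0,255),1); cv2.putText(y,str(u),(int((u-u0+.5)*s)-8,16),0,.3,(0,0,255),1)
    for v in range(v0,v0+x.shape[0]):
        if v%10==0: cv2.line(y,(0,int((v-v0+.5)*s)),(6,int((v-v0+.5)*s)),(0,0,255),1); cv2.putText(y,str(v),(8,int((v-v0+.5)*s)+3),0,.3,(0,0,255),1)
    return y
A,B,C=grid(a,220,190,6),grid(b,296,165,8),[None][0] or grid(c,396,178,4)
H=np.zeros((600,800,3),np.uint8); H[:576,:480]=B; H[:288,490:778]=A; H[300:556,490:762]=C
cv2.imwrite("pics/crop1.png",H)
```

```text
(no output)
```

View pics/crop1.png

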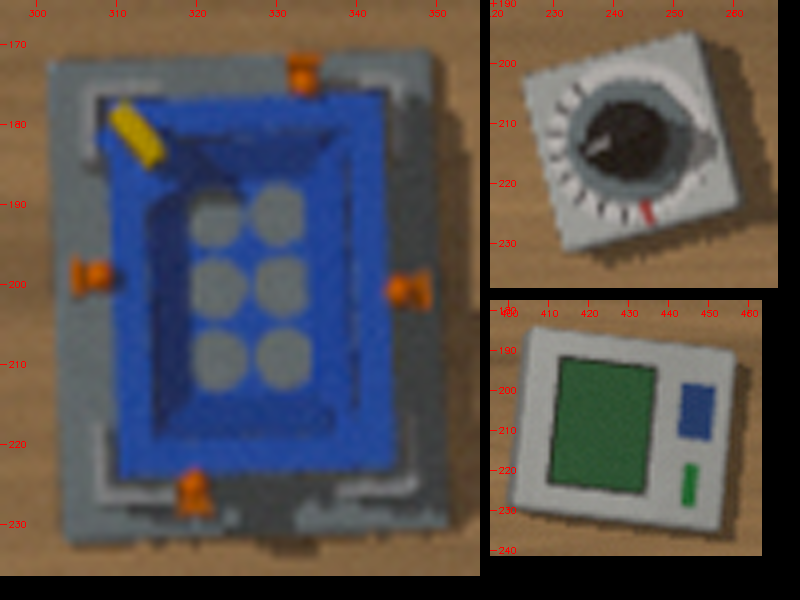

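Blue rim corners in the crop are at (97,97), (382,92), (397,466) and (117,474), and the tab top is at about (137,135). Counter corners are (694,32), (524,78), (565,250) and (740,206), with the red mark at the bottom and the white line at the left. Window corners are (560,357), (656,370), (644,494) and (548,482).

Run:
```python
from h import *
c=robot.get_calibration("top")
def pts(L,s,x0,y0,u0,v0,z): return np.array([px2w(c,u0+(X-x0)/s-.5,v0+(Y-y0)/s-.5,z)[:2] for X,Y in L])
def fit(M,W):
    M=np.array(M,float); m,w=M.mean(0),W.mean(0); A=M-m;B=W-w
    th=np.arctan2((A[:,0]*B[:,1]-A[:,1]*B[:,0]).sum(),(A*B).sum()); R=np.array([[np.cos(th),-np.sin(th)],[np.sin(th),np.cos(th)]])
    t=w-R@m; print("origin",t.round(4),"yaw",np.degrees(th).round(2),"res mm",((A@R.T-B)*1000).round(1).tolist()); return t,R
# counter: -x toward image bottom => +x up, +y left
W=pts([(524,78),(694,32),(740,206),(565,250)],6,490,0,220,190,.03)
t,R=fit([(.05,.05),(.05,-.05),(-.05,-.05),(-.05,.05)],W)
k=pts([(598,146)],6,490,0,220,190,.074)[0]; d=R.T@(k-t); print("white line local",d,"knob angle", np.arctan2(d[1],-d[0]))
# tray: tab (+x+y) at upper left => +x up, +y left  (x length 150 vertical)
W=pts([(97,97),(382,92),(397,466),(117,474)],8,0,0,296,165,.059)
t,R=fit([(.075,.055),(.075,-.055),(-.075,-.055),(-.075,.055)],W)
print("tab pred",t+R@[.058,.0425],"meas",pts([(137,135)],8,0,0,296,165,.091))
W=pts([(48,62),(428,50),(447,526),(66,542)],8,0,0,296,165,.012)
fit([(.1,.08),(.1,-.08),(-.1,-.08),(-.1,.08)],W)
W=pts([(560,357),(656,370),(644,494),(548,482)],4,490,300,396,178,.04)
print("window",W.mean(0),np.linalg.norm(W[0]-W[1]),np.linalg.norm(W[1]-W[2]))
for n,uv,z in(("cupa",(308,178),.054),("cupb",(356,152),.054),("bottle",(486,134),.16)): print(n,px2w(c,uv[0]*.8,uv[1]*.8,z))
print("pink",px2w(c,257*.8,331*.8,.03))
```

```text
origin [0.4921 0.3333] yaw 14.02 res mm [[1.3, 2.6], [1.6, -2.0], [-0.6, -1.5], [-2.3, 0.9]]
white line local [-0.00229237  0.01037694] knob angle 1.3533786102761935
origin [0.5297 0.0616] yaw 1.37 res mm [[-1.3, -2.7], [0.8, 1.6], [0.7, 1.2], [-0.2, -0.1]]
tab pred [0.58664624 0.10549393] meas [[0.58491643 0.10506441]]
origin [0.5286 0.0609] yaw 1.36 res mm [[0.5, 1.1], [1.3, -1.0], [-1.2, -1.7], [-0.6, 1.7]]
window [ 0.4972791  -0.25256232] 0.0787390802559346 0.10129495309476307
cupa [0.71964368 0.31822456 0.054     ]
cupb [0.7867542  0.19341693 0.054     ]
bottle [ 0.7979364  -0.12739488  0.16      ]
pink [0.32666377 0.45361539 0.03      ]
```

Run:
```python
from h import *
robot.move_pose([.4921,.3333,.28],[180,0,131]); print(robot.observe()["q"].round(1), robot.observe()["time"])
c=robot.get_calibration("wrist"); im=robot.grab_frame("wrist")
np.save("c1.npy",c,allow_pickle=True); cv2.imwrite("pics/w1.png",cv2.resize(im,(800,500),interpolation=cv2.INTER_CUBIC))
print("knob pred px800",w2px(c,[.4921,.3333,.074])*1.25)
```

```text
[21.6  4.7  1.8 87.1  0.  70.5] 1.4083
knob pred px800 [397.01245678 242.90264994]
```

View pics/w1.png

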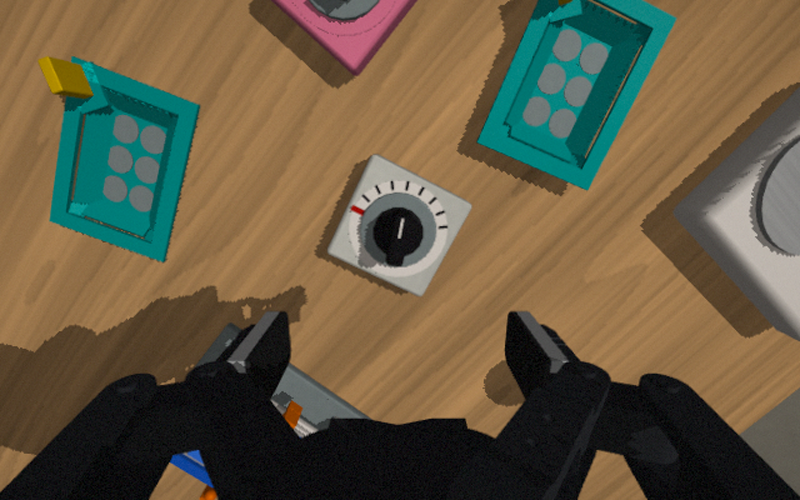

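White line runs from about (403,219) to (400,238) and the knob is at about (397,232). I'll enlarge it to get the bar direction.

Run:
```python
from h import *
im=cv2.imread("pics/w1.png")[140:310,310:490]
im=cv2.convertScaleAbs(im,alpha=2.2,beta=10)
cv2.imwrite("pics/w1c.png",cv2.resize(im,(630,595),interpolation=cv2.INTER_CUBIC))
```

```text
(no output)
```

View pics/w1c.png

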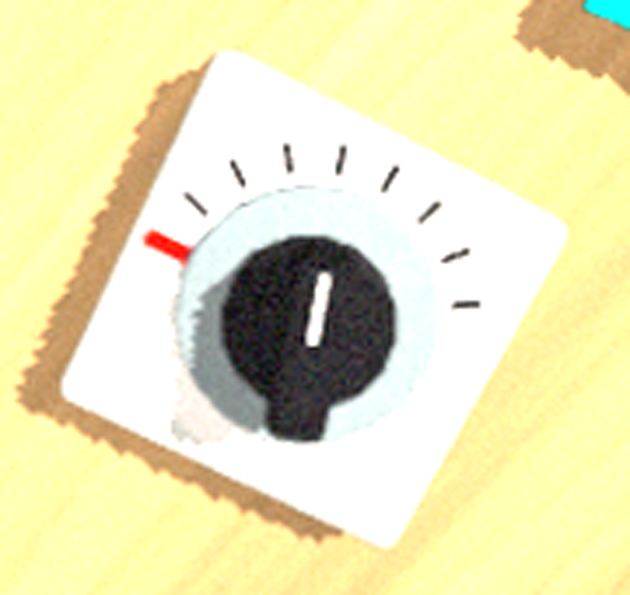

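White line runs (323,275) to (313,343) and the bar's tail end is at (297,437). Counter corners are (225,52), (565,228), (388,547) and (65,387), and the red mark is at upper left.

```bash
cat > k.py <<'E'
from h import *
c=np.load("c1.npy",allow_pickle=True).item()
P=lambda X,Y,z: px2w(c,(310+X/3.5)/1.25-.5,(140+Y/3.5)/1.25-.5,z)[:2]
W=np.array([P(*q,.03) for q in((225,52),(565,228),(388,547),(65,387))]);ctr=W.mean(0)
# -x edge centre between corners 0 and 3
ex=((W[1]+W[2])-(W[0]+W[3]))/2
yaw=np.degrees(np.arctan2(ex[1],ex[0]))
a,b,e=P(323,275,.074),P(313,343,.074),P(297,437,.074)
ang=np.degrees(np.arctan2(*(a-b)[::-1])); ang2=np.degrees(np.arctan2(*(a-e)[::-1]))
print(ctr,np.linalg.norm(ex),"yaw",yaw,"bar",ang,ang2,"len",np.linalg.norm(a-e),"mid",(a+e)/2,"knob rad",np.radians((yaw+180-ang+180)%360-180))
E
python3 k.py
```

```text
[0.49129484 0.33570236] 0.09549790278513108 yaw 13.854361114902323 bar 123.08060948219496 122.33665431122306 len 0.037687334090632345 mid [0.49186689 0.33459608] knob rad 1.2352349899794564
```

Run:
```python
from h import *
p=[.4917,.3348]
robot.set_gripper(.05)
robot.move_pose(p+[.19],[180,0,122.7])
print(robot.line_to(p+[.121],vel=.08,guard=15), robot.observe()["tool_pos"])
robot.set_gripper(0.0); o=robot.observe(); print(o["gripper_width"],o["gripper_force"],o["ft_force"],o["time"])
t0=o["torque"][2]
for y in list(range(132,190,8))+list(np.arange(189,201,1.)):
    robot.move_pose(p+[.121],[180,0,y]); 
    if y>186: robot.pause(.05)
    o=robot.observe(); tz=o["torque"][2]-t0; print(y,round(tz,3),o["ft_force"].round(1))
    if abs(tz)>.5 and y>186: break
robot.pause(.3)
print(o["tcp_rot"],o["time"])
```

```text
False [0.49203175 0.33492263 0.12159898]
0.013215988535369533 59.353174567222595 [-2.43237622 -3.01926916  6.98121568] 3.775
132 0.045 [-2.  -3.   6.4]
140 0.066 [-2.8 -3.6  5.3]
148 0.04 [-2.4 -2.9  5.2]
156 0.03 [-2.7 -3.6  6. ]
164 0.009 [-2.4 -2.8  6.4]
172 -0.0 [-3.4 -2.5  6.9]
180 -0.015 [-3.2 -3.1  5.8]
188 0.064 [-3.3 -4.2  6.3]
189.0 0.021 [-3.4 -4.3  6.6]
190.0 0.024 [-3.2 -4.   6.2]
191.0 0.035 [-2.9 -3.8  6.5]
192.0 0.026 [-2.6 -3.6  5.6]
193.0 0.098 [-3.2 -3.5  7.1]
194.0 -0.0 [-3.8 -3.2  6.9]
195.0 -0.272 [-4.1 -3.   6. ]
196.0 -0.89 [-2.9 -3.6  5.9]
[-1.79972660e+02 -3.17313038e-03 -1.64078193e+02] 8.3083
```

Run:
```python
from h import *
robot.set_gripper(.05)
robot.line_to([.4917,.3348,.22],vel=.15)
robot.move_pose([.5866,.1055,.24],[180,0,-142.3]); print(robot.observe()["q"].round(1), robot.observe()["time"])
c=robot.get_calibration("wrist"); im=robot.grab_frame("wrist")
np.save("c2.npy",c,allow_pickle=True); cv2.imwrite("pics/w2.png",cv2.resize(im,(800,500),interpolation=cv2.INTER_CUBIC))
im=robot.grab_frame("side"); cv2.imwrite("pics/s2.png",im)
t=np.array([.5297,.0616]);print("tab px",w2px(c,[.5866,.1055,.091])*1.25)
```

```text
[ -2.3   5.1  -2.1  82.9   0.  -40. ] 10.8417
tab px [395.07549173 263.83453314]
```

View pics/w2.png

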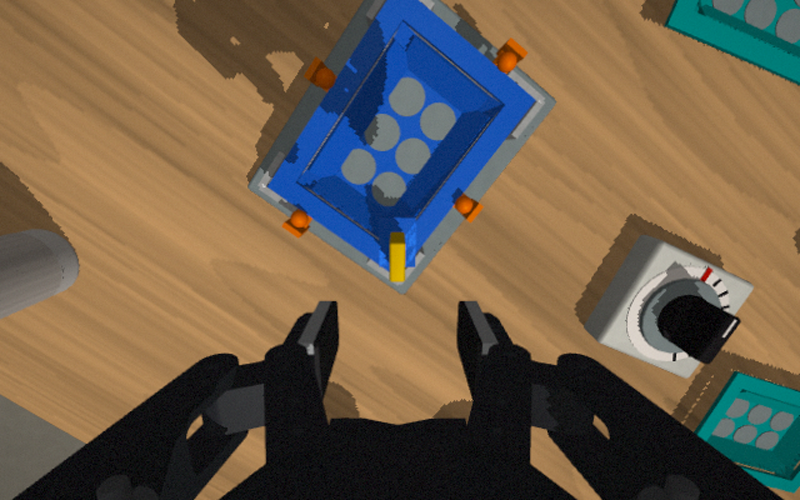

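The tab's top face spans about (398,234) to (398,282), against a predicted (395,264). The knob's white line is near (730,327). I'll check both numerically.

Run:
```python
from h import *
c=np.load("c2.npy",allow_pickle=True).item()
P=lambda x,y,z: px2w(c,x/1.25-.5,y/1.25-.5,z)[:2]
a=np.radians(13.9); e=np.array([np.cos(a),np.sin(a)]); k=np.array([.4917,.3348])
for ang in(0,.1,.2,.4):
    b=a+np.pi-ang; d=np.array([np.cos(b),np.sin(b)]); 
    print(ang,[ (w2px(c,[*(k+r*d),.074])*1.25).round() for r in (.021,.004,-.021)])
print("red",(w2px(c,[*(k-.035*e),.03])*1.25).round())
A,B=P(398,234,.091),P(398,258,.091); print(A,B)
W=np.array([P(*q,.059) for q in((268,184),(406,288),(540,103))]); print(W, np.linalg.norm(W[0]-W[1]),np.linalg.norm(W[1]-W[2]), np.degrees(np.arctan2(*(W[1]-W[2])[::-1])))
print([(w2px(c,[*q,.091])*1.25).round() for q in ([.5866+.0103,.1055+.008],[.5866-.0103,.1055-.008])], [(w2px(c,[*q,.059])*1.25).round() for q in ([.5866+.0103,.1055+.008],[.5866-.0103,.1055-.008])])
im=cv2.imread("pics/w2.png"); cr=np.hstack([cv2.resize(im[150:310,330:470],(525,600),interpolation=3)[:, :400], cv2.resize(cv2.convertScaleAbs(im[200:400,570:770],alpha=2),(400,400)) [:, :].repeat(1,0) if 0 else cv2.copyMakeBorder(cv2.resize(cv2.convertScaleAbs(im[200:400,570:770],alpha=2),(400,400)),0,200,0,0,0)])
cv2.imwrite("pics/w2c.png",cr)
```

```text
0 [array([737., 317.]), array([723., 337.]), array([702., 364.])]
0.1 [array([739., 318.]), array([723., 337.]), array([700., 363.])]
0.2 [array([741., 320.]), array([723., 337.]), array([698., 362.])]
0.4 [array([744., 323.]), array([724., 338.]), array([695., 359.])]
red [701. 280.]
[0.57024231 0.09465617] [0.58237348 0.10405179]
[[0.60254041 0.00786175]
 [0.60443362 0.12854156]
 [0.45161285 0.11841604]] 0.1206946640016845 0.15315584566300441 3.790733271076314
[array([395., 283.]), array([395., 244.])] [array([395., 268.]), array([395., 232.])]
```

View pics/w2c.png

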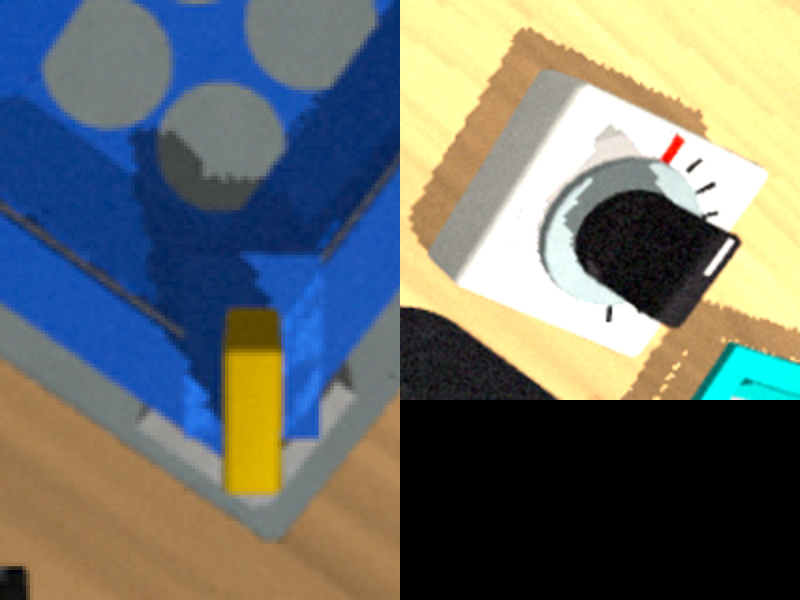

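Both check out. The knob reads zero (white line (739,319) to (724,336), prediction for 0 is (737,317) to (723,337)). The tab top is at (398,262), about 1.8 mm off the prediction, so I'll correct for that and grasp.

```bash
cat > peel.py <<'E'
from h import *
from scipy.spatial.transform import Rotation as Ro
tab=np.array([.5852,.1066,.083]); al=np.radians(37.7); d=np.array([np.cos(al),np.sin(al),0]); ax=np.cross(d,[0,0,1])
far=tab-.1649*d; far[2]=.055
R0=Ro.from_euler("xyz",[180,0,-142.3],degrees=True); T0=tab+[0,0,.054]
def pose(th,lift=0):
    r=Ro.from_rotvec(ax*th); return far+r.apply(T0-far)+[0,0,lift], (r*R0).as_euler("xyz",degrees=True)
E
python3 - <<'E'
from peel import *
for th in (.13,.27): print(robot.ik(*[list(x) for x in pose(th)]))
robot.line_to(list(T0+[0,0,.05])); 
print(robot.line_to(list(T0),vel=.06,guard=12))
robot.set_gripper(0); o=robot.observe(); print(o["tool_pos"],o["gripper_width"],o["gripper_force"],o["ft_force"].round(1),o["time"])
for th in np.arange(.03,.28,.03):
    p,e=pose(th); robot.line_to(list(p),vel=.03,rotation=list(e)); o=robot.observe(); print(round(th,2),o["ft_force"].round(1),o["torque"].round(2),o["gripper_width"].round(4))
print(o["time"])
c=robot.get_calibration("side"); print((w2px(c,far)),w2px(c,tab))
im=robot.grab_frame("side"); cv2.imwrite("pics/s3.png",cv2.resize(im[140:260,250:400],(750,600),interpolation=3))
E
```

```text
[ -5.08825086  -2.0603552  -18.13233874  68.4476003    5.05196894
 -42.54629634]
[ -8.74989699 -12.06267284 -26.09714902  65.16978046  11.14657119
 -45.39334898]
False
[0.5854557  0.10657736 0.13744857] 0.009111225768300025 59.02641534805298 [ 0.3 -0.1  3.1] 12.8667Traceback (most recent call last):
  File "<stdin>", line 7, in <module>
AttributeError: 'float' object has no attribute 'round'
```

One peel step (0.03) was done before the print failed, so I'll carry on from there.

Run:
```python
from peel import *
for th in np.arange(.06,.28,.03):
    p,e=pose(th); robot.line_to(list(p),vel=.03,rotation=list(e)); o=robot.observe(); print(round(th,2),o["ft_force"].round(1),o["torque"].round(2),o["gripper_width"])
print(o["time"])
c=robot.get_calibration("side"); print((w2px(c,far)-[250,140])*5,(w2px(c,tab)-[250,140])*5)
im=robot.grab_frame("side"); cv2.imwrite("pics/s3.png",cv2.resize(im[140:260,250:400],(750,600),interpolation=3))
```

```text
0.06 [-1.  -1.3  0.5] [-0.67 -0.15 -0.25] 0.008700352143691073
0.09 [5.3 3.1 2.7] [ 0.68 -1.09 -0.2 ] 0.008931621040888607
0.12 [6.6 3.8 1.9] [ 0.8  -1.07 -0.15] 0.008742969935690273
0.15 [6.1 2.9 2. ] [ 0.74 -1.14 -0.22] 0.008882499183702056
0.18 [5.6 1.5 2.3] [ 0.54 -1.14 -0.21] 0.008999064463632278
0.21 [ 6.6 -0.2  2.3] [ 0.03 -0.92 -0.11] 0.008862727913240763
0.24 [4.  0.5 4.5] [-0.01 -0.57 -0.08] 0.008885269150644897
0.27 [ 1.2 -0.6  2.9] [-0.23  0.09 -0.05] 0.009048174257037616
15.8667
[312.49832959 436.74478429] [442.93777284 241.78722278]
```

View pics/s3.png

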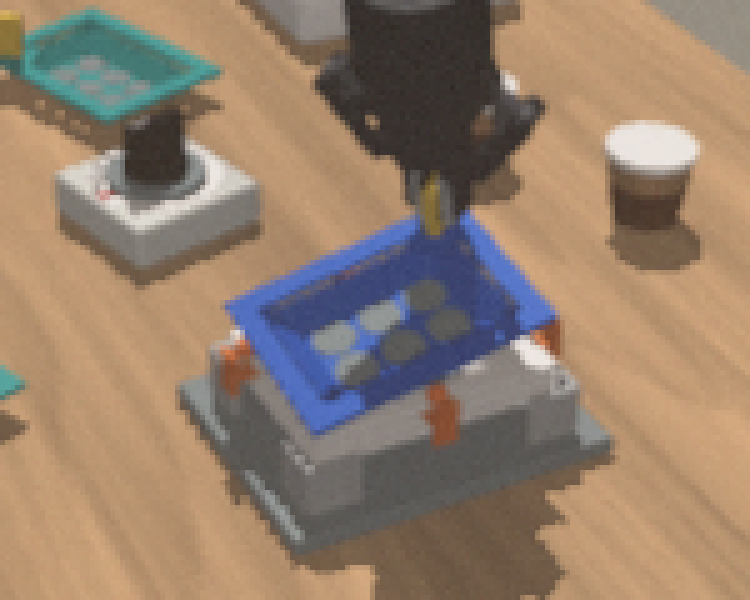

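The tray is tipped by its tab, with the far corner seated at (315,432), the white trays down and the bumps released. Next: lift, level and carry.

Run:
```python
from peel import *
p,e=pose(.27); robot.line_to(list(p+[0,0,.09]),vel=.06)
q=T0+[0,0,.13]; robot.line_to(list(q),vel=.06,rotation=[180,0,-142.3])
w=np.array([.4973,-.2526]); g=w+.0719*d[:2]; 
robot.line_to([*g,q[2]],vel=.12); robot.line_to([*g,.218],vel=.06); robot.pause(.3)
o=robot.observe(); print(o["tool_pos"],o["tcp_rot"],o["gripper_width"],o["ft_force"].round(1),o["time"])
a=cv2.resize(robot.grab_frame("top")[150:270,290:470],(600,400),interpolation=3); cv2.imwrite("pics/t4.png",a)
im=robot.grab_frame("side"); b=cv2.resize(im[150:400,250:510],(624,600),interpolation=3); cv2.imwrite("pics/s4.png",b)
np.save("cside.npy",robot.get_calibration("side"),allow_pickle=True)
c=robot.get_calibration("side"); yw=np.radians(1.4); Rz=np.array([[np.cos(yw),-np.sin(yw)],[np.sin(yw),np.cos(yw)]])
for x,y in((.075,.055),(.075,-.055),(-.075,-.055),(-.075,.055)): print((w2px(c,[*(w+Rz@[x,y]),.14])-[250,150])*2.4)
```

```text
[ 0.55430162 -0.20867818  0.21826815] [-1.79976925e+02  7.49828610e-03 -1.42300451e+02] 0.008733033088477168 [-0.4 -0.4 -1.3] 22.2417
[354.32131679 200.4281084 ]
[431.80492181 272.71213802]
[283.69861291 333.36834795]
[214.42286538 249.82440596]
```

View pics/s4.png

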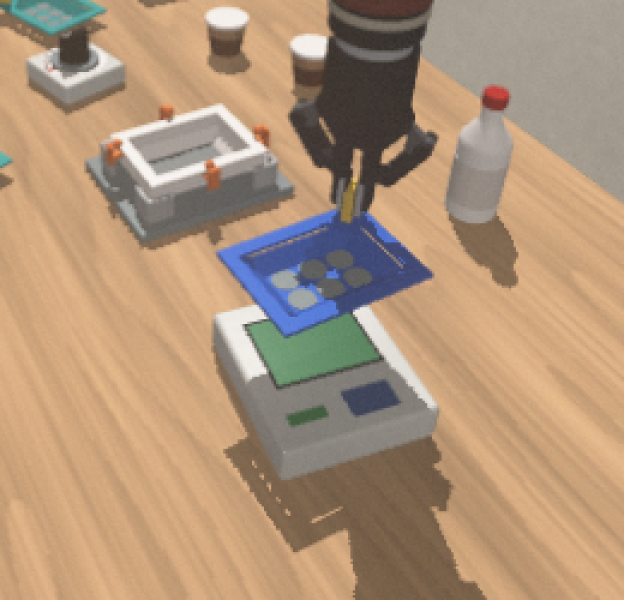

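Blue rim corners are at (433,273), (288,335) and (218,250), within about 5 px of the level, centred prediction. The tray is clear of the reader, and the white trays and the cups are undisturbed.

```bash
python3 -c "
from h import *
print(robot.job_done())"
```

```text
the job is handed in; nothing more can be done
None
```

I handed the job in with the knob at its zero stop, the blue tray peeled off by its tab while the white trays stayed down, and the tray held level about 100 mm above the reader's window; the judge's verdict was not shown.

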